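# Light press test of one floating-magnet column

## Task

Check that the magnets in the short column on the square foot still repel: with the fingertips, press lightly down on its floating disc stack so that it clearly sinks, but without driving it down onto the magnets beneath, and keep it there for about a second. Then let it rise and withdraw. Do not shift, tip or lift the column, and leave everything else alone.

Things in the scene. Friction and masses are not known exactly. Their poses are not given: they have to be found in the camera images.
- short_square: The column to test. A clear plastic sleeve, 40 mm across, upright on a dark wooden foot; origin: centre of the foot's underside, z up. Foot 74 x 74 mm square, 12 mm thick, sides along its x and y. Sleeve rim 48 mm above the origin. Loose, about 0.65 kg in all, stands on the pulled-out shelf (shelf mat 30 mm above the counter).
- short_square_top (a point): Centre of the flat top of that column's floating disc stack, which it follows: steel-coloured discs 32 mm across, 24 mm thick together, sticking 18 mm out of the sleeve when untouched (top then 66 mm above the foot's underside, 96 mm above the counter).
- short_square_float (a joint): How far that floating stack is pressed down, m: 0 floating free, 0.012 knocking on the magnets beneath. It springs back: about 0.6 N starts it, then 0.5 N more per mm, 3.6 N at 6 mm.
- short_round: Bystander column of the same height. A clear plastic sleeve, 40 mm across, upright on a dark wooden foot; origin: centre of the foot's underside, z up. Foot round, 78 mm across, 12 mm thick; its floating disc stack tops out 66 mm above the origin.
- tall_square: Bystander column. A clear plastic sleeve, 40 mm across, upright on a dark wooden foot; origin: centre of the foot's underside, z up. Foot 74 x 74 mm square; its floating disc stack tops out 102 mm above the origin.
- bar_magnet: Bystander: grey bar magnet 80 x 15 x 10 mm lying on the shelf, long along its x; origin at the centre of its underside.
- horseshoe: Bystander: rusted iron horseshoe lying flat, about 60 x 55 x 12 mm; origin on its underside at the centre of the bend, legs along +x.
- brass_bob: Bystander: upright brass bob 30 mm across, 40 mm high; origin at the centre of its underside.
- compass: Bystander: flat round brass compass 50 mm across, 12 mm high, on the counter; origin at the centre of its underside.
- jar: Bystander: closed jar 52 mm across, 75 mm high, on the counter; origin at the centre of its underside.
- cabinet: Dark green metal cabinet, fixed. Origin at counter level under the middle of its pulled-out shelf, which spans x +-145 mm and y -250 to +195 mm of it, mat 30 mm and rims 40 mm above the counter. The cabinet proper spans x +-160 mm, y -450 to -250 mm, 220 mm high; its open door, 217 mm high, with the chrome lock, sticks out about 320 mm to +x from its front corner at x 166, y -244 mm.
There are look-alikes about, which are no part of the job. What is shaped like the short_square but green or yellow is not meant.

How it is judged:
By the outcome, as a careful person would: the job done as asked, in the order asked, and still so for the second after the job is handed in, with the robot touching nothing.
It also fails if it takes over 32 s, if anything falls off the work surface, if the arm or the gripper's body presses on something with over 40 N, if the wrist force passes 120 N, or if a joint passes its speed limit or range.

## Robot

A 7-joint arm with a two-finger parallel gripper is mounted at the origin on the work surface. World frame = base frame: x ahead of the robot, y to its left, z up, the work surface at z = 0. Lengths are in mm, angles in rad, forces in N, time in s.
With the tool pointing down it reaches from about 425 to 875 mm from the base axis. Payload 8.4 kg.
Tool frame: the origin (TCP) lies midway between the tips of the shut fingers; the grasp point (between the pads) lies 19 mm behind it; z points along the fingers, y is the direction in which the jaws open and shut (so a half turn about z gives the same grasp; the last joint's range is limited). The gripper opens to 85 mm and grips with 20 to 120 N. Pads are 22 mm wide; open, the fingers measure 114 mm over their backs; the gripper's body (76 mm by 85 mm) begins 54 mm behind the grasp point. The pads swing forward as they close: fully open they stand 13 mm farther back than shut.
Start: joints at [1.021, 0.333, 0.04, 1.465, -0.013, 1.343, -0.059], TCP at [283.17, -585.046, 231.308] pointing down, gripper open.
Joint ranges: [-2.58, 2.58], [-0.38, 2.09], [-1.3, 1.39], [0.25, 2.4], [-1.5, 4.64], [0.08, 2.09], [-2.65, 2.65]. Speed limits (rad/s): [2.22, 2.22, 2.79, 2.79, 3.14, 3.14, 3.14].

## Interface

Orientations are given as [roll, pitch, yaw] about the fixed x, y, z axes, in that order (R = Rz(yaw) Ry(pitch) Rx(roll)).
In Python, from workcell import * gives the robot as it stands.
- The arm moves only by the shell command python3 -m handwheel 'ROWS' [FORCE]. ROWS is text: rows parted by semicolons, each of 5 numbers parted by spaces: the gripper's target within -1 to 1 (fully open at 1, half-way at 0, shut at -1), then the shift along the tool's x, y, z in units of 50 mm (1.0 is 50 mm), then the turn about the tool's z in units of 8 degrees (1.0 is 8 degrees). A call has 1 to 8 rows; each row shifts and turns the pose as measured when the row begins, along the tool's axes as they then stand; what a row does not reach is not made up. A row lasts 1/10 s, in which the tool goes at most 50 mm and 8.59 degrees, less where a joint would pass 70% of its speed; a pose out of reach is approached as far as the arm can. A call is refused whole if a number of a shift passes 1 or a number of a turn 1, either way. A call with a gripper value outside its range is refused whole. The fingers move at their own pace and stop on an object; FORCE is the grip in N (left out, the last holds). Time passes only in rows, so rows that do not move let the fingers close. It gives the time, the measured TCP pose, the force and the opening at its end, in the units of the state.
- get_obs(): the state, without advancing time (a new reading comes with each control period).
- snapshot(name): name is "scene" or "top" or "wrist"; returns a dict with "image" (384x512x3 uint8, red, green, blue), "K" (3x3 intrinsics, pixels), "D" ([k1, k2, p1, p2, k3] as OpenCV has them; the pictures are not rectified), "extrinsics" (4x4, takes a point from camera to world coordinates); the wrist camera has in their place "hand_eye" (4x4, takes a point from camera to tool coordinates, whose origin is the TCP and whose axes are the flange's). Camera axes: x right, y down, z forward; pixel columns grow to the right and rows downward; lengths in mm; the calibration is good to about 2 mm. A picture is of the moment at which its call begins: read the wrist's pose just before it. There is no depth.
- finish_job(): hands the job in, once; it reports no verdict.
Trained networks look in the newest picture that a camera, given by its name, has taken for a name from the list of things; names that differ only in an ending like _2 or _b are one class to them, and where a whole thing is asked for, a point or a joint stands for the part that bears it (a point fixed in the world has none). Each returns a list of dicts, best first, with "p" (0 to 1); they miss things now and then, are a little off and sometimes report something else, mostly with a low value. They report only what shows in the picture. A call takes as long as a camera call. They do not tell look-alikes from the thing itself.
- trace(camera, thing): "region" (384x512 bool, what is visible of it) and "bbox" ([left, top, width, height] in pixels, round what is visible of it).
- place_of(camera, thing): "uv" ([column, row] in pixels: a listed point, or the origin of a listed thing).
The state is a dict: "t": time; "joint_positions": joint angles; "joint_vel": joint speeds; "joint_torque": joint torques, N m; "tool_pos": TCP position; "tcp_rot": TCP orientation; "force": force on the tool from outside, world axes, zero at the start; "wrist_torque": the same for the moment, N m; "grip_width": opening from 0.0 (shut) to 1.0 (fully open).
Only numpy, scipy, OpenCV 4.12 (cv2) and the standard library are available. Lean on these libraries where they do the work, as an engineer would, in place of code of your own. Each camera call takes 0.05 s, during which the arm holds its last target.

## Working session

There is one attempt and no reset: what is moved stays moved. The work goes in short steps, Python scripts to look and compute and a shell command to move; the robot and the scene stay as the last step left them, time stands still between calls to the robot, and variables do not carry over. Pictures are saved under pics/ and viewed, and the job is handed in when it is done.

```bash
mkdir -p pics; ls
python3 - <<'E'
from workcell import *
import cv2
o=get_obs(); print({k:(o[k]) for k in ("t","tool_pos","tcp_rot","force","grip_width")})
for n in ("scene","top"):
    s=snapshot(n); cv2.imwrite(f"pics/{n}0.png",s["image"][:,:,::-1])
    print(n,s["K"],s["D"],s["extrinsics"])
    for t in ("short_square","short_square_top","short_round","tall_square"):
        print(t,[(r["p"],r["uv"]) for r in place_of(n,t)])
        print([(r["p"],r["bbox"]) for r in trace(n,t)])
E
```

```text
pics
{'t': 0.0, 'tool_pos': array([ 282.93249371, -584.66665476,  230.39502243]), 'tcp_rot': array([-3.13992607e+00,  1.38303135e-04,  4.50758025e-01]), 'force': array([ 0.37680422, -0.15121185,  0.2700566 ]), 'grip_width': 1.0014819597748879}
scene [[365.66493572   0.         259.43976638]
 [  0.         365.66493572 196.07834321]
 [  0.           0.           1.        ]] [0.01611193 0.         0.         0.         0.        ] [[ 4.33192769e-01  6.44680071e-01 -6.29866359e-01  1.09575027e+03]
 [ 9.01193082e-01 -2.98986668e-01  3.13780181e-01 -1.87404372e+02]
 [ 1.39661850e-02 -7.03558511e-01 -7.10500083e-01  7.82620399e+02]
 [ 0.00000000e+00  0.00000000e+00  0.00000000e+00  1.00000000e+00]]
short_square [(0.87, [218.2, 238.2]), (0.69, [257.2, 169.0]), (0.62, [223.8, 191.5])]
[(0.86, [202.1, 216.2, 31.0, 30.3]), (0.73, [245.7, 151.0, 24.0, 27.0]), (0.65, [213.4, 172.5, 25.1, 25.2])]
short_square_top [(0.68, [213.6, 215.4]), (0.66, [255.1, 151.1]), (0.64, [223.3, 177.0])]
[(0.67, [211.1, 211.2, 13.9, 19.6]), (0.59, [219.1, 174.3, 12.8, 8.4])]
short_round [(0.63, [270.1, 269.6])]
[(0
[... 570 characters left out ...]
 1.00000000e+00]]
short_square [(0.97, [299.2, 188.8]), (0.95, [391.4, 274.3]), (0.78, [216.4, 272.4]), (0.72, [264.1, 255.5]), (0.56, [126.4, 195.7])]
[(0.92, [248.3, 240.2, 36.0, 30.9]), (0.91, [202.0, 257.0, 31.6, 31.8]), (0.88, [286.8, 173.8, 25.9, 25.4])]
short_square_top [(0.67, [403.4, 274.9]), (0.6, [304.5, 183.3]), (0.52, [265.5, 257.2]), (0.49, [216.3, 276.6])]
[(0.69, [392.3, 269.6, 18.2, 16.1]), (0.63, [296.1, 178.2, 9.1, 10.6]), (0.47, [257.7, 251.3, 13.3, 13.5]), (0.44, [209.6, 270.0, 12.3, 13.2])]
short_round [(0.68, [267.1, 130.0])]
[(0.71, [255.0, 117.5, 30.6, 26.6])]
tall_square [(0.6, [224.1, 169.2])]
[(0.79, [203.1, 156.2, 34.8, 35.7]), (0.71, [285.3, 174.4, 30.0, 28.0])]
```

Run:
```python
import cv2
for n in ("scene","top"):
    i=cv2.imread(f"pics/{n}0.png"); cv2.imwrite(f"pics/{n}0b.png",cv2.resize(i,(800,600),interpolation=cv2.INTER_CUBIC))
```

```text
(no output)
```

View pics/scene0b.png

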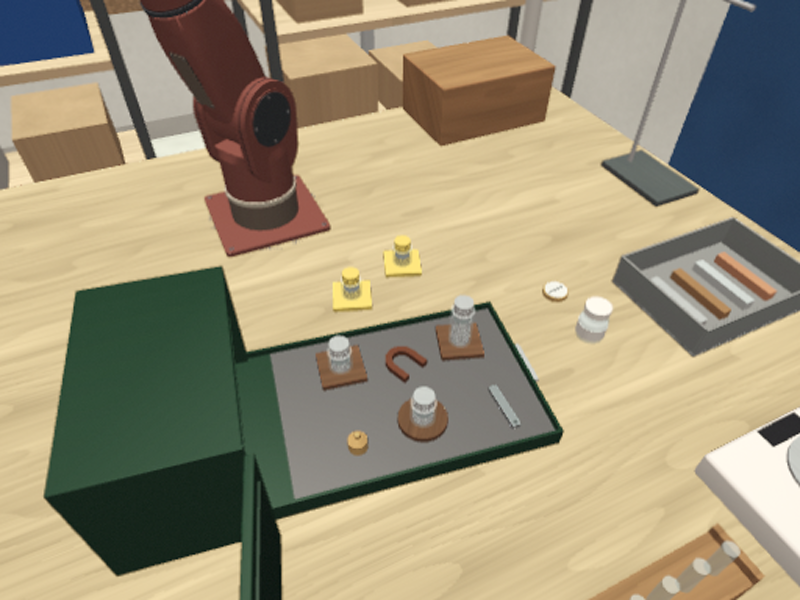

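View pics/top0b.png

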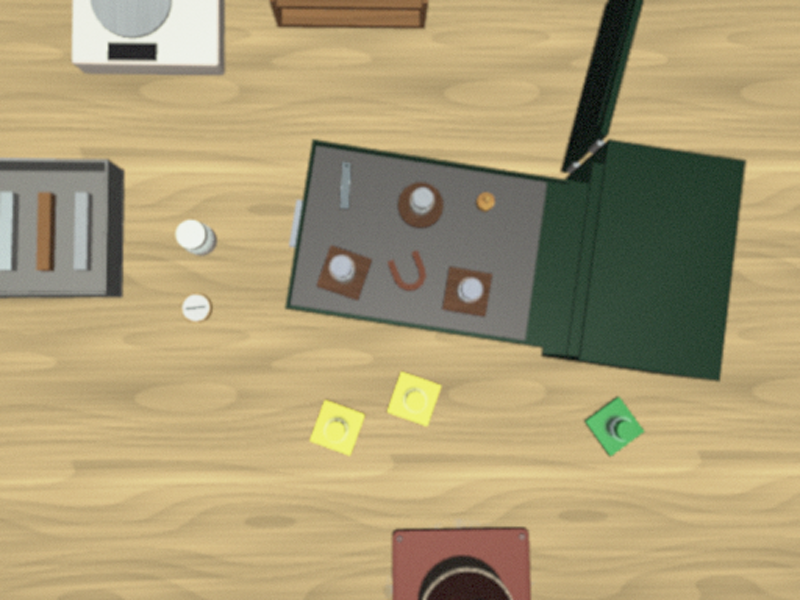

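The scene view (800 px wide) shows three wooden-foot columns on the shelf: short on a square foot at (340,360), short on a round foot at (423,410) and tall on a square foot at (460,335). In the top view the target is at about (468,290), with yellow and green look-alikes on the counter. I'll triangulate the target.

```bash
cat > h.py <<'E'
import numpy as np, cv2
from workcell import *
def ray(s,uv,E=None):
    E=s["extrinsics"] if E is None else E
    p=cv2.undistortPoints(np.array([[uv]],float),s["K"],np.array(s["D"]))[0,0]
    d=E[:3,:3]@np.array([p[0],p[1],1]); return E[:3,3],d/np.linalg.norm(d)
def atz(s,uv,z,E=None):
    o,d=ray(s,uv,E); return o+d*(z-o[2])/d[2]
def tri(rs):
    A=0;b=0
    for o,d in rs:
        P=np.eye(3)-np.outer(d,d);A=A+P;b=b+P@o
    return np.linalg.solve(A,b)
E
python3 - <<'E'
from h import *
a=snapshot("scene");b=snapshot("top")
ia=a["image"][:,:,::-1];ib=b["image"][:,:,::-1]
cv2.imwrite("pics/z1.png",np.hstack([cv2.resize(ia[205:255,190:240],(400,400),interpolation=cv2.INTER_CUBIC),cv2.resize(ib[160:210,275:325],(400,400),interpolation=cv2.INTER_CUBIC)]))
print("top tri net",tri([ray(a,(213.6,215.4)),ray(b,(304.5,183.3))]))
print("org tri",tri([ray(a,(218.2,238.2)),ray(b,(299.2,188.8))]))
for s,uv,z in((a,(213.6,215.4),96),(b,(304.5,183.3),96),(b,(301,185),96),(a,(218.2,238.2),30),(b,(299.2,188.8),30),(a,(223.8,191.5),0),(b,(264.1,255.5),0)): print(uv,atz(s,uv,z))
for n,s in(("scene",a),("top",b)):
  for t in("cabinet",): print(n,t,[(r["p"],r["uv"],atz(s,r["uv"],0)) for r in place_of(n,t)])
E
```

```text
top tri net [514.64428448 -20.31628192 111.84715567]
org tri [509.2935159  -16.91919241  14.35155428]
(213.6, 215.4) [500.12267578 -17.86317432  96.        ]
(304.5, 183.3) [516.56618191 -21.14570942  96.        ]
(301, 185) [512.35782417 -12.27731887  96.        ]
(218.2, 238.2) [522.12077137 -18.71446767  30.        ]
(299.2, 188.8) [507.4565005  -16.57109149  30.        ]
(223.8, 191.5) [338.62350506  68.29309014   0.        ]
(264.1, 255.5) [330.2912304   77.22244141   0.        ]
scene cabinet [(0.62, [263.0, 252.7], array([593.40839771,  76.51057022,   0.        ]))]
top cabinet [(0.63, [264.1, 156.2], array([599.61760344,  74.28110833,   0.        ]))]
```

View pics/z1.png

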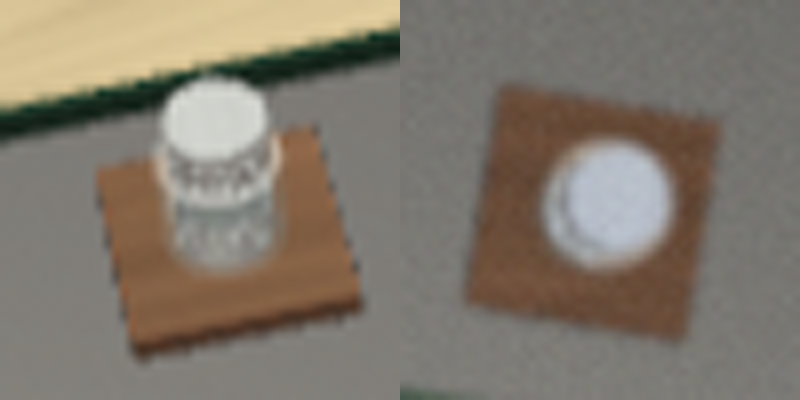

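Run:
```python
from h import *
a=snapshot("scene");b=snapshot("top")
ua,ub=(216.6,219.3),(302,184.5)
print(tri([ray(a,ua),ray(b,ub)]),atz(a,ua,96),atz(b,ub,96))
# foot corners at z=42
for c in [(505,85),(722,125),(688,340),(468,302)]:
    print(atz(b,((c[0]-400)/8+275-.5,c[1]/8+160-.5),42))
o=get_obs();print(o["tool_pos"],o["tcp_rot"],o["t"])
```

```text
[513.73286718 -15.15213123  93.99819828] [515.39664172 -15.70583418  96.        ] [513.59566915 -14.81091008  96.        ]
[556.16466297  14.87240312  42.        ]
[542.47534009 -56.68216778  42.        ]
[471.65498743 -44.14646496  42.        ]
[484.71502105  28.07237489  42.        ]
[ 283.18334288 -585.02971074  231.29730444] [-3.14151958e+00  1.21697006e-06  4.50832718e-01] 1.2
```

```bash
python3 -m handwheel '-1 0 0 -1 0; -1 0 0 -1 0; -1 0.2 -0.2 -0.5 0; -1 0.5 -0.45 0 0; -1 0.7 -0.65 0 0; -1 0.7 -0.65 0 0; -1 0.7 -0.65 0 0; -1 0.7 -0.65 0 0'
cat > d.py <<'E'
from h import *
from scipy.spatial.transform import Rotation as R
o=get_obs(); d=np.array([514,-15,96])-o["tool_pos"]
print(o["t"],o["tool_pos"],o["tcp_rot"],o["force"],o["grip_width"]); print("tool units",R.from_euler("xyz",o["tcp_rot"]).inv().apply(d)/50, "vel",abs(o["joint_vel"]).max())
E
python3 d.py
```

```text
t: 2.0
tool_pos: [368.2, -361.1, 359.3]
tcp_rot: [-3.14, 0.003, 0.438]
force: [1.4, 0.2, -0.1]
grip_width: 0.001
2.0 [ 368.18439144 -361.12145571  359.31897963] [-3.14028206e+00  2.57330262e-03  4.38083567e-01] [ 1.44029643  0.16447273 -0.10444704] 0.0005529946142428322
tool units [ 5.59097506 -5.02471729  5.25859958] vel 0.8704408857080914
```

```bash
python3 -m handwheel '-1 0.7 -0.65 0 0; -1 0.7 -0.65 0 0; -1 0.7 -0.65 0 0; -1 0.7 -0.65 0 0; -1 0.7 -0.6 0 0; -1 0.7 -0.6 0 0; -1 0.5 -0.5 0 0; -1 0.2 -0.2 0 0'; python3 d.py
```

```text
t: 2.8
tool_pos: [497.8, -34.1, 361.2]
tcp_rot: [3.138, -0.002, 0.445]
force: [-0.4, 0.1, 0.3]
grip_width: -0.001
2.8 [497.81776037 -34.08370576 361.24424559] [ 3.13784386e+00 -1.54295132e-03  4.44501100e-01] [-0.41046816  0.13240495  0.27678501] -0.0007310350561781162
tool units [ 0.44813173 -0.22530342  5.30477533] vel 0.30203342467308114
```

```bash
python3 -m handwheel '-1 0.3 -0.2 0.5 0; -1 0.1 -0.05 0.9 0; -1 0 0 0.9 0; -1 0 0 0.9 0; -1 0 0 0.5 0; -1 0 0 0.2 0; -1 0 0 0 0'; python3 d.py
python3 - <<'E'
from h import *
o=get_obs();s=snapshot("wrist");i=s["image"][:,:,::-1]
cv2.imwrite("pics/w1.png",i)
from scipy.spatial.transform import Rotation as R
T=np.eye(4);T[:3,:3]=R.from_euler("xyz",o["tcp_rot"]).as_matrix();T[:3,3]=o["tool_pos"]
E=T@s["hand_eye"]
print(s["hand_eye"])
C=np.linalg.inv(E)
p=cv2.projectPoints(np.array([[514.,-15,96],o["tool_pos"]]),cv2.Rodrigues(C[:3,:3])[0],C[:3,3],s["K"],np.array(s["D"]))[0]
print(p)
for r in place_of("wrist","short_square_top"): print(r,atz(s,r["uv"],96,E))
E
```

```text
t: 3.5
tool_pos: [513.9, -8.8, 162.5]
tcp_rot: [3.135, -0.008, 0.452]
force: [0.2, -0.5, 0.4]
grip_width: 0.001
3.5 [513.90208821  -8.7596798  162.48135739] [ 3.13497997 -0.00794562  0.45224041] [ 0.20180215 -0.46031763  0.36563641] 0.0011840279409910555
tool units [-0.06333969  0.10432361  1.32988477] vel 0.014560550584161768
[[-3.90120053e-04 -9.45613833e-01 -3.25291142e-01  8.29412259e+01]
 [ 9.99999740e-01 -1.71620569e-04 -7.00397697e-04 -3.17481309e-01]
 [ 6.06479100e-04 -3.25291331e-01  9.45613654e-01 -1.42294272e+02]
 [ 0.00000000e+00  0.00000000e+00  0.00000000e+00  1.00000000e+00]]
[[[263.05771908 209.8098042 ]]

 [[256.42820136 250.52336086]]]
{'uv': [102.2, 309.1], 'p': 0.9} [364.88249245  72.07347541  96.        ]
{'uv': [260.6, 211.1], 'p': 0.57} [512.2230709 -13.7723749  96.       ]
```

View pics/w1.png

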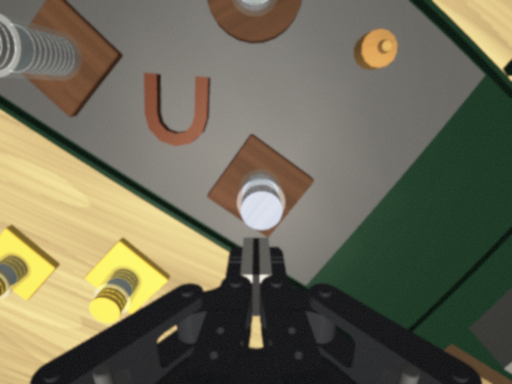

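The wrist view puts the disc top at (262,210), and my estimate projects to (263,210). I'm centring over it and coming down to just above.

```bash
python3 -m handwheel '-1 -0.07 0.1 0.3 0; -1 0 0 0.4 0; -1 0 0 0.3 0; -1 0 0 0.1 0; -1 0 0 0 0'; python3 d.py
```

```text
t: 4.1
tool_pos: [519.3, -17.5, 112.0]
tcp_rot: [3.127, -0.02, 0.45]
force: [0.6, -0.0, 0.5]
grip_width: -0.004
4.1 [519.33990118 -17.49032192 111.98911024] [ 3.12683495 -0.01971503  0.45026826] [ 0.62422654 -0.0382375   0.47382212] -0.0038085329792119814
tool units [-0.08076703 -0.09600806  0.31686953] vel 0.006852109447459122
```

```bash
python3 -m handwheel '-1 -0.08 -0.1 0.1 0; -1 0 0 0 0; -1 0 0 0 0'; for i in 1 2 3; do python3 d.py; done
```

```text
t: 4.4
tool_pos: [514.3, -14.8, 108.2]
tcp_rot: [3.125, -0.022, 0.45]
force: [1.0, 0.1, 0.6]
grip_width: 0.002
4.4 [514.26132307 -14.80342372 108.20162554] [ 3.1252768  -0.0219758   0.45000578] [0.96739996 0.0898461  0.55426346] 0.0024058365234246983
tool units [-0.01177707 -0.00271157  0.24382081] vel 0.009750891052369206
4.4 [514.26132307 -14.80342372 108.20162554] [ 3.1252768  -0.0219758   0.45000578] [0.96739996 0.0898461  0.55426346] 0.0024058365234246983
tool units [-0.01177707 -0.00271157  0.24382081] vel 0.009750891052369206
4.4 [514.26132307 -14.80342372 108.20162554] [ 3.1252768  -0.0219758   0.45000578] [0.96739996 0.0898461  0.55426346] 0.0024058365234246983
tool units [-0.01177707 -0.00271157  0.24382081] vel 0.009750891052369206
```

```bash
python3 -m handwheel '-1 0 0 0.1 0; -1 0 0 0.06 0; -1 0 0 0 0; -1 0 0 0 0'; python3 d.py;python3 - <<'E'
from h import *
a=snapshot("scene")["image"][:,:,::-1];w=snapshot("wrist")["image"][:,:,::-1]
print(get_obs()["force"],get_obs()["tool_pos"])
cv2.imwrite("pics/z2.png",np.hstack([cv2.resize(a[190:255,185:250],(400,400),interpolation=cv2.INTER_CUBIC),cv2.resize(w[160:290,190:320],(400,400),interpolation=cv2.INTER_CUBIC)]))
E
```

```text
t: 4.8
tool_pos: [515.1, -14.8, 100.4]
tcp_rot: [3.124, -0.023, 0.45]
force: [0.6, -0.1, 0.4]
grip_width: 0.004
4.8 [515.07327543 -14.79678462 100.35767122] [ 3.12437522 -0.02325445  0.45020511] [ 0.62801489 -0.08039585  0.42007573] 0.0035224359299670023
tool units [-0.02311604 -0.00717218  0.08652869] vel 0.0037839966669782716
[ 0.69428577 -0.03700454  0.10138053] [515.11333173 -14.84510633 100.46640877]
```

View pics/z2.png

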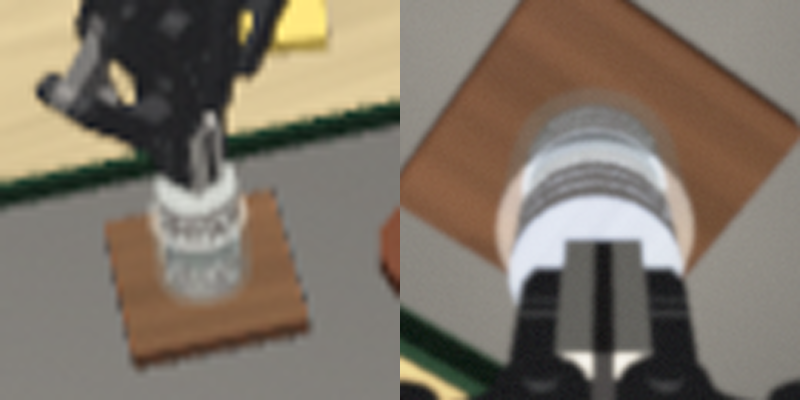

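Both views show the fingertips centred just above the disc, with no contact yet. I'll go down in small steps and watch the force.

```bash
python3 -m handwheel '-1 0 0 0.04 0; -1 0 0 0.04 0; -1 0 0 0 0'; python3 d.py; python3 -m handwheel '-1 0 0 0.04 0; -1 0 0 0 0';  python3 d.py
```

```text
t: 5.2
tool_pos: [515.4, -14.9, 96.3]
tcp_rot: [3.124, -0.024, 0.45]
force: [-0.2, -0.1, 1.0]
grip_width: -0.003
5.2 [515.44147071 -14.85512396  96.31082051] [ 3.12409492 -0.02371994  0.45009496] [-0.23361396 -0.07314135  1.04662038] -0.003310552637646466
tool units [-0.02735852 -0.01002924  0.00539444] vel 0.0026365788814631365
t: 5.4
tool_pos: [515.6, -14.9, 94.3]
tcp_rot: [3.124, -0.024, 0.45]
force: [0.0, 0.1, 2.4]
grip_width: 0.001
5.4 [515.64898682 -14.87582787  94.30181485] [ 3.12394836 -0.02394691  0.45002833] [0.02498287 0.05911269 2.40702831] 0.0014129821098390284
tool units [-0.0299543  -0.01149576 -0.03489915] vel 0.007441600010319731
```

```bash
python3 -m handwheel '-1 0 0 0.04 0; -1 0 0 0 0';  python3 d.py; python3 -m handwheel '-1 0 0 0.04 0; -1 0 0 0 0'; python3 d.py
```

```text
t: 5.6
tool_pos: [515.8, -14.9, 92.4]
tcp_rot: [3.124, -0.024, 0.45]
force: [-1.0, -0.5, 2.9]
grip_width: 0.004
5.6 [515.77625197 -14.87978928  92.37563059] [ 3.12381384 -0.02401569  0.45006332] [-1.001011   -0.50096499  2.93220995] 0.003913247745136748
tool units [-0.03128313 -0.01198489 -0.07348441] vel 0.008867295021781177
t: 5.8
tool_pos: [515.8, -14.8, 90.4]
tcp_rot: [3.124, -0.024, 0.45]
force: [-0.8, -0.3, 3.9]
grip_width: -0.001
5.8 [515.82580038 -14.81649939  90.4020312 ] [ 3.12374608 -0.02394788  0.45018747] [-0.75626878 -0.28973236  3.92802026] -0.0014092745212410454
tool units [-0.03178388 -0.01057087 -0.11295942] vel 0.008742127266406146
```

That's about 3.7 N and 6 mm of sink, so I'll hold here.

```bash
python3 - <<'E'
from h import *
a=snapshot("scene")["image"][:,:,::-1];w=snapshot("wrist")["image"][:,:,::-1]
print(get_obs()["force"],get_obs()["tool_pos"])
cv2.imwrite("pics/z3.png",np.hstack([cv2.resize(a[190:255,185:250],(400,400),interpolation=cv2.INTER_CUBIC),cv2.resize(w[160:290,190:320],(400,400),interpolation=cv2.INTER_CUBIC)]))
E
python3 -m handwheel '-1 0 0 0 0; -1 0 0 0 0; -1 0 0 0 0; -1 0 0 0 0; -1 0 0 0 0'; python3 d.py
```

```text
[-1.44994261  0.41560565  3.34790763] [515.8200154  -14.8271048   90.54839032]
t: 6.4
tool_pos: [515.8, -14.8, 90.8]
tcp_rot: [3.124, -0.024, 0.45]
force: [-1.8, -0.5, 3.4]
grip_width: -0.0
6.4 [515.81729814 -14.83817642  90.75303312] [ 3.12364134 -0.02393798  0.45013345] [-1.76641233 -0.45270495  3.39505245] -0.00026180314114225816
tool units [-0.03161207 -0.01099962 -0.1059408 ] vel 0.0014520538658041313
```

View pics/z3.png

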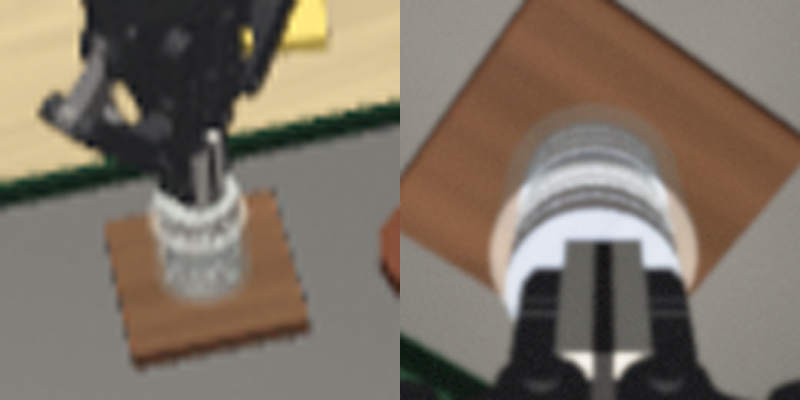

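The stack has visibly sunk, closer to the sleeve rim, and the foot hasn't moved. I'll hold a little longer, then rise gently and straight up.

```bash
python3 -m handwheel '-1 0 0 0 0; -1 0 0 0 0; -1 0 0 0 0; -1 0 0 0 0; -1 0 0 0 0'; python3 d.py; python3 -m handwheel '-1 0 0 -0.04 0; -1 0 0 -0.06 0; -1 0 0 -0.08 0; -1 0 0 -0.1 0; -1 0 0 -0.3 0; -1 0 0 -0.6 0; -1 0 0 -0.9 0; -1 0 0 -0.9 0'; python3 -m handwheel '-1 0 0 -0.9 0; -1 0 0 -0.4 0; -1 0 0 0 0; -1 0 0 0 0'
python3 - <<'E'
from h import *
a=snapshot("scene")["image"][:,:,::-1];w=snapshot("wrist")["image"][:,:,::-1]
o=get_obs();print(o["t"],o["force"],o["tool_pos"])
cv2.imwrite("pics/z4.png",np.hstack([cv2.resize(a[190:255,185:250],(400,400),interpolation=cv2.INTER_CUBIC),cv2.resize(a,(400,300))[[*range(300)]+[0]*100]]))
E
```

```text
t: 6.9
tool_pos: [515.8, -14.8, 90.7]
tcp_rot: [3.124, -0.024, 0.45]
force: [-1.0, -0.1, 3.1]
grip_width: -0.0
6.9 [515.83809508 -14.82533364  90.74927762] [ 3.1236691  -0.02398521  0.45013996] [-1.00915355 -0.13746251  3.09601937] -1.5437406944667635e-05
tool units [-0.03209132 -0.01095091 -0.10602783] vel 0.001832317373567663
t: 7.7
tool_pos: [507.3, -14.1, 239.2]
tcp_rot: [3.131, -0.014, 0.451]
force: [0.5, -1.1, 0.5]
grip_width: 0.001
t: 8.1
tool_pos: [507.4, -13.2, 314.7]
tcp_rot: [3.125, -0.023, 0.451]
force: [0.5, 0.3, 0.1]
grip_width: -0.002
8.2 [ 0.56875907 -0.03897676 -0.53000554] [507.10662886 -13.19175202 313.74977577]
```

View pics/z4.png

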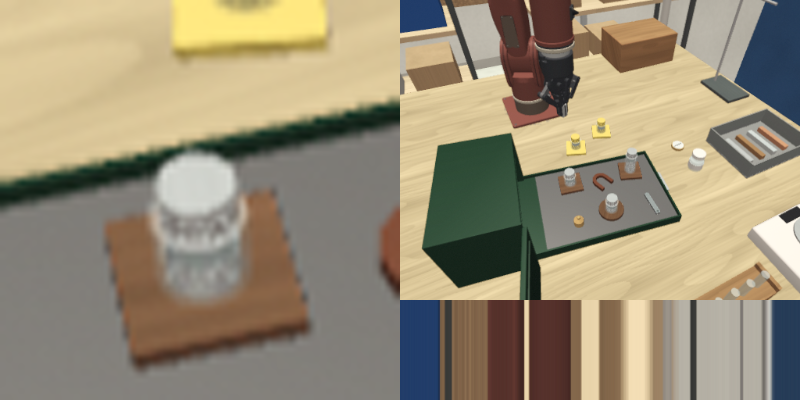

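The stack is back at full height, the foot is in its old place, and the arm is clear and still.

```bash
python3 -c "
from workcell import *
print(finish_job())"
```

```text
the job is handed in; nothing more can be done
None
```

The magnets in the short square-foot column still repel: I pressed the floating stack down, it pushed back, and it rose again when released. I have handed the job in.

- **Press:** I pressed with the shut fingertips, centred to within about 2 mm, and lowered in 2 mm steps. The fingertips went about 5–6 mm below the stack's free height of 96 mm. The wrist force was 3.1–3.9 N, which fits the given spring, so the stack stayed well short of the 12 mm knock. I held it there for about 1.1 s.
- **Release:** I then rose straight up to about 315 mm. The wrist force went back to about zero. The last scene image shows the stack back at full height and the foot where it was. I saw no change in the other things.
- **Time:** The whole job took 8.2 s on the robot's clock.

**Disagreements:**
- The networks' first estimates for this column's top disagreed by about 17 mm between the two cameras. I used points read by hand from the enlarged images instead. These agreed to about 2 mm, and the foot corners and the wrist camera confirmed them.
- The tool had a small tilt of about 1.7° while pressing, and there was up to 1.8 N of sideways force. The images showed no movement of the column.

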